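# Pack the gold bar in the gift box

### The job

Open the gift box's red lid all the way back to its stop and leave it open. Then pick the one gold bar out of the blue crate, leaving the other bars where they lie, and set it down gently (do not drop it) flat in the middle of the white card in the box's empty compartment, lengthwise along the card, without shifting the bar that is already packed.

Things in the scene. Friction and masses are not known exactly. Their poses are not given: they have to be found in the camera images.
- gold_bar: gold-foil chocolate bar to be packed, the only gold one in the crate: 110 x 36 x 24 mm, lying flat; origin at the centre of its underside, x along its length, z up. About 0.12 kg. On the crate's floor in any of six places (two rows of three, roughly along the crate's x, 75 mm apart across), nothing on top of it; gap beside it at mid-length 25 mm or more
- crate: shallow open blue plastic crate, 260 x 260 mm, 55 mm high, walls and floor 5 mm thick; it does not move; origin at the centre of its underside. It stands on the left or on the right of the table, the gift box on the other side
- gift_box: dark wooden box with hinged red lid, 170 (x) x 200 (y) mm, 45 mm high without lid, walls and floor 5 mm thick; it does not move; origin at the centre of its underside, x from its front (robot side) to its hinge side. A middle divider along x, 15 mm high, 4 mm thick, makes two compartments 160 x 93 mm, side by side in y
- lid (a joint): lid angle about the hinge along the box's far (+x) top edge, rad: 0 shut, grows as the front edge goes up and over; stop at 1.9, just past upright. Stiff hinge: the lid (8 mm thick, 0.15 kg, 170 mm from hinge to front edge, 200 mm wide) stays where it is left; about 3 N at the handle moves it. May start slightly ajar
- lid_handle (a point): middle of the lid handle: a round brass bar 11 mm thick, 100 mm long, parallel to the hinge, its axis 35 mm above the lid's outer (upper) face (43 mm above the underside), on a thin post near each end; 30 mm back from the front edge, 140 mm from the hinge. Turns with the lid, z = its outward normal
- lid_hinge (a point): middle of the lid's hinge line, on the underside of the lid at the box's far top edge; axes turn with the lid
- card: white card, 140 x 70 mm, under 1 mm thick, lying in the middle of the floor of the box's empty compartment (either one), which is 5 mm above the table; origin at its centre, x along its length, parallel to the box's x
- packed_bar: a gold bar already packed in the box's other compartment: 110 x 36 x 24 mm, lying flat; origin at the centre of its underside, x along its length, z up
- silver_bar: another bar in the crate, to be left alone: silver-foil bar, 110 x 36 x 24 mm, lying flat; origin at the centre of its underside, x along its length, z up
- brown_slab: another bar in the crate, to be left alone: bare dark brown slab, 110 x 36 x 24 mm, lying flat; origin at the centre of its underside, x along its length, z up
- green_bar: another bar in the crate, to be left alone: green-foil bar, 110 x 36 x 24 mm, lying flat; origin at the centre of its underside, x along its length, z up
- purple_bar: another bar in the crate, to be left alone: purple-foil bar, 110 x 36 x 24 mm, lying flat; origin at the centre of its underside, x along its length, z up
- red_bar: another bar in the crate, to be left alone: red-foil bar, 110 x 36 x 24 mm, lying flat; origin at the centre of its underside, x along its length, z up
- top_slab: another bar in the crate, to be left alone: bare dark brown slab lying on top of the green bar, its top 48 mm above the crate's floor, 110 x 36 x 24 mm, lying flat; origin at the centre of its underside, x along its length, z up
- top_silver: another bar in the crate, to be left alone: silver-foil bar lying on top of the red bar, its top 48 mm above the crate's floor, 110 x 36 x 24 mm, lying flat; origin at the centre of its underside, x along its length, z up

How it is judged (in metres and radians):
On the way, in this order (a step that is already met when the one before it is completed fails the run):
1. the lid is opened back to its stop (value of joint lid above 1.8 rad), for 0.2 s.
2. the gold bar is held by the fingers above the crate's rim, the lid still open (height (world z) of gold_bar above 0.06 m and contact force between the fingers and gold_bar above 0.5 N and value of joint lid above 1.8 rad), for 0.1 s.
3. the gold bar is lowered to within 15 mm of the card while still held (x of gold_bar in the frame of card between -0.03 and 0.03 m and y of gold_bar in the frame of card between -0.03 and 0.03 m and z of gold_bar in the frame of card below 0.015 m and contact force between the fingers and gold_bar above 0.3 N), for 0.1 s.
At the end, for the whole second after the job is handed in: The gold bar lies flat (within 0.1 rad), released and at rest, on the white card, its centre within 20 mm of the card's centre along and across, its length within 0.3 rad of the card's; the lid is open beyond 1.8 rad (x of gold_bar in the frame of card between -0.02 and 0.02 m and y of gold_bar in the frame of card between -0.02 and 0.02 m and z of gold_bar in the frame of card below 0.006 m and angle between gold_bar's own z axis and vertical below 0.1 rad and angle between the x axis of gold_bar and the x axis of card, either way round below 0.3 rad and linear speed of gold_bar below 0.02 m/s and contact force between the fingers and gold_bar below 0.1 N and value of joint lid above 1.8 rad); the robot touches nothing.
It fails at once if another bar in the crate is shifted by more than 50 mm (distance of any of silver_bar, brown_slab, green_bar, purple_bar, red_bar, top_slab, top_silver from where it was at the start of the episode above 0.05 m).
It fails at once if the bar already packed is shifted by more than 20 mm (distance of packed_bar from where it was at the start of the episode above 0.02 m).
It also fails if it takes over 69 s, if anything falls off the work surface, if the arm or the gripper's body presses on something with over 40 N, if the wrist force passes 120 N, or if a joint passes its speed limit or range.

### The arm

A 7-joint arm with a two-finger parallel gripper is mounted at the origin on the work surface. World frame = base frame: x ahead of the robot, y to its left, z up, the work surface at z = 0. Lengths are in m, angles in degrees, forces in N, time in s.
With the tool pointing down it reaches from about 0.35 to 0.775 m from the base axis. Payload 3.1 kg.
Tool frame: the origin (TCP) lies at the very end of the fingers, on their centre line; the grasp point (between the pads) lies 19 mm behind it; z points along the fingers, y is the line along which they close (so a half turn about z gives the same grasp; the last joint's range is limited). The gripper opens to 85 mm and grips with 20 to 120 N. Pads are 22 mm wide; open, the fingers measure 114 mm over their backs; the gripper's body (76 mm by 85 mm) begins 54 mm behind the grasp point. The pads swing forward as they close: fully open they stand 13 mm farther back than shut.
Start: joints at [74.33, 17.813, 0.802, 86.603, -0.252, 75.585, -1.558], TCP at [0.126, -0.535, 0.231] pointing down, gripper open.
Joint ranges: [-154.91, 154.91], [-16.99, 109.72], [-72.82, 74.43], [7.12, 147.25], [-82.49, 262.49], [11.32, 116.49], [-174.64, 174.64]. Speed limits (degrees/s): [159.86, 159.86, 180, 180, 180, 180, 180].

### API

Orientations are given as [roll, pitch, yaw] about the fixed x, y, z axes, in that order (R = Rz(yaw) Ry(pitch) Rx(roll)).
In Python, from station import robot gives the robot as it stands. Calls block until the motion is done:
- robot.move_to(position, orientation): joint-space move of the TCP to a pose.
- robot.line_to(position, orientation=None, velocity=0.15, f_stop=None): straight line of the TCP; orientation=None keeps the orientation; velocity is the mean speed in m/s. With f_stop (N) it stops when the force on the tool has changed by that much, and returns True; else False.
- robot.move_j(angles): joint-space move.
- robot.gripper_to(opening, force=None): opening from 0.0 (shut) to 1.0 (fully open); force is the grip in N (None keeps the last); returns when the fingers have stopped.
- robot.pause(seconds).
- robot.inverse_kinematics(position, orientation): joint angles nearest the present ones, or None.
- robot.sense(): the state.
- robot.grab_frame(name): name is "scene" or "top"; returns the picture (384x512x3 uint8, red, green, blue); there is no depth.
- robot.calibration(name): a dict with "mtx" (3x3 intrinsics, pixels), "k1" (the pictures are not rectified: a ray, as slopes to the right and down, at radius r is drawn at 1 + k1 r^2 times it, then the intrinsics apply), "extrinsics" (4x4, takes a point from world to camera coordinates). Camera axes: x right, y up, looking along -z (the intrinsics and any distortion apply to the point x, -y, -z); pixel columns grow to the right and rows downward; lengths in m; the calibration is good to about 2 mm. A picture is of the moment at which its call begins. calibration takes no time and is no camera call.
A pose or a line that the arm cannot do raises robot.PlanningError and nothing moves.
- robot.close_job(): hands the job in; it is judged then, once.
The state is a dict: "time_s": time; "joint_positions": joint angles; "dq": joint speeds; "joint_torque": joint torques, N m; "tool_pos": TCP position; "eef_rot": TCP orientation; "contact_force": force on the tool from outside, world axes, zero at the start; "torque": the same for the moment, N m; "finger_gap": opening from 0.0 (shut) to 1.0 (fully open); "gripper_force": force on a finger pad.
Only numpy, scipy, OpenCV 4.12 (cv2) and the standard library are available. Lean on these libraries where they do the work, as an engineer would, in place of code of your own. Each camera call takes 0.05 s, during which the arm holds its last target. There are 200 camera calls.

## Working session

There is one attempt and no reset: what is moved stays moved. The work goes in short steps, each a Python script; the robot and the scene stay as the last script left them, time stands still between calls to the robot, and variables do not carry over. Pictures are saved under pics/ and viewed, at most 10 in all, crops included, and the job is handed in when it is done.

```bash
mkdir -p pics; ls; python3 - <<'E'
from station import robot
import cv2
for n in("scene","top"):
    f=robot.grab_frame(n); cv2.imwrite(f"pics/{n}0.png",f[:,:,::-1]); c=robot.calibration(n); print(c)
s=robot.sense(); print(s)
E
```

```text
pics
station.py
{'mtx': array([[347.46190348,   0.        , 257.41736092],
       [  0.        , 347.46190348, 191.97951969],
       [  0.        ,   0.        ,   1.        ]]), 'k1': 0.02488745615124357, 'extrinsics': array([[ 0.09660274,  0.99529663,  0.00724741, -0.02125961],
       [-0.7447974 ,  0.06745538,  0.66387243,  0.34477996],
       [ 0.66026112, -0.06952975,  0.74781072, -1.19127926],
       [ 0.        ,  0.        ,  0.        ,  1.        ]])}
{'mtx': array([[409.27719207,   0.        , 252.64196153],
       [  0.        , 409.27719207, 191.65387243],
       [  0.        ,   0.        ,   1.        ]]), 'k1': -0.07121983751155647, 'extrinsics': array([[-0.01547852, -0.99986894, -0.00474523,  0.00258937],
       [ 0.99645036, -0.015818  ,  0.082683  , -0.54148641],
       [-0.08274722, -0.00344857,  0.9965646 , -1.00892567],
       [ 0.        ,  0.        ,  0.        ,  1.        ]])}
{'time_s': 0.1, 'joint_positions': array([74.33030388, 17.85897746,  0.80358236, 86.68377015, -0.25109002,
       75.58562574, -1.55840307]), 'dq': array([-0.04488877, -0.08049722,  0.02334031, -0.19195342, -0.10789794,
        0.02502171,  0.0550688 ]), 'joint_torque': array([ 6.50595030e-04, -3.80856049e+01,  1.46508263e-01, -2.31241840e+01,
        1.23488239e-02,  8.04261508e-03, -1.83845106e-05]), 'tool_pos': array([ 0.12618118, -0.53464188,  0.23029284]), 'eef_rot': array([-1.79873548e+02,  6.82583163e-03,  1.32833889e+01]), 'contact_force': array([-0.50631082, -0.13888939,  0.55607232]), 'torque': array([-0.01806721, -0.054051  ,  0.03426966]), 'gripper_force': 0.0, 'finger_gap': 1.004713676660243}
```

View pics/scene0.png

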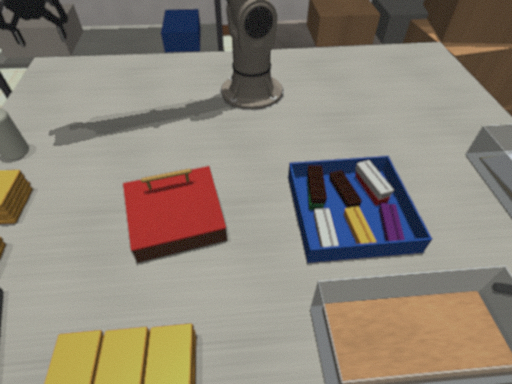

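View pics/top0.png

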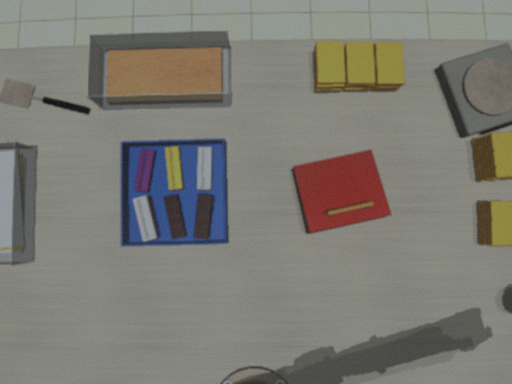

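The scene view shows the red box around (175,212) and the blue crate around (355,205). In the top view the lid corners are near (293,166), (372,151), (390,214) and (308,232), the handle runs from (329,212) to (373,204), and the gold bar is at (174,168), the middle of the crate's far row.

```bash
cat > h.py <<'E'
from station import robot
import cv2, numpy as np
C={n:robot.calibration(n) for n in("scene","top")}
def ray(n,p):
    c=C[n]; K=c["mtx"]; d=(np.array(p,float)-K[:2,2])/K[[0,1],[0,1]]; s=d.copy()
    for _ in range(20): s=d/(1+c["k1"]*(s@s))
    E=c["extrinsics"]; R=E[:3,:3]
    v=R.T@np.array([s[0],-s[1],-1]); return -R.T@E[:3,3], v/np.linalg.norm(v)
def plane(n,p,z):
    o,v=ray(n,p); return o+v*(z-o[2])/v[2]
def proj(n,P):
    c=C[n]; q=c["extrinsics"]@np.append(P,1); s=np.array([q[0],-q[1]])/-q[2]
    return c["mtx"][:2,:2]@(s*(1+c["k1"]*(s@s)))+c["mtx"][:2,2]
def tri(ps,pt):
    o1,a=ray("scene",ps); o2,b=ray("top",pt)
    t=np.linalg.lstsq(np.c_[a,-b],o2-o1,rcond=None)[0]
    p,q=o1+a*t[0],o2+b*t[1]; return (p+q)/2,np.linalg.norm(p-q)
def mask(f,lo,hi,box):
    m=cv2.inRange(cv2.cvtColor(f,cv2.COLOR_RGB2HSV),np.array(lo),np.array(hi))
    z=np.zeros_like(m); x0,y0,x1,y1=box; z[y0:y1,x0:x1]=m[y0:y1,x0:x1]; return z
def big(m):
    c=max(cv2.findContours(m,cv2.RETR_EXTERNAL,cv2.CHAIN_APPROX_NONE)[0],key=cv2.contourArea); return c
def cen(m):
    M=cv2.moments(m,True); return np.array([M["m10"],M["m01"]])/M["m00"]
E
python3 - <<'E'
from h import *
np.set_printoptions(precision=4,suppress=True)
f={n:cv2.imread(f"pics/{n}0.png")[:,:,::-1].copy() for n in C}
bx={"scene":(115,160,235,262),"top":(285,145,395,238)}
for n in C:
    h=cv2.cvtColor(f[n],cv2.COLOR_RGB2HSV)
    for p in ([(175,215),(170,252),(168,182),(360,225),(326,228)] if n=="scene" else [(340,185),(350,209),(174,168),(204,168)]): print(n,p,h[p[1],p[0]])
cor={};hd={}
for n in C:
    m=mask(f[n],(0,150,150),(6,255,255),bx[n])|mask(f[n],(174,150,150),(180,255,255),bx[n])
    m=cv2.morphologyEx(m,cv2.MORPH_CLOSE,np.ones((9,9)))
    c=big(m); hull=cv2.convexHull(c)
    q=cv2.approxPolyN(hull,4) if hasattr(cv2,'approxPolyN') else cv2.approxPolyDP(hull,5,True)
    print(n,"lid",q.reshape(-1,2).tolist(),cv2.contourArea(c))
    m=mask(f[n],(10,80,70),(32,255,255),bx[n]); c=big(m)
    print(n,"handle",cv2.minAreaRect(c),cv2.contourArea(c))
g={}
for n,b in (("scene",(300,160,420,255)),("top",(122,140,228,244))):
    m=mask(f[n],(18,110,90),(35,255,255),b); c=big(m); g[n]=cen(m); print(n,"gold",g[n],cv2.minAreaRect(c),m.sum()/255)
    m=mask(f[n],(100,120,40),(130,255,255),(280,140,440,270) if n=="scene" else (110,130,240,255)); 
    print("crate",cv2.approxPolyN(cv2.convexHull(big(m)),4).tolist())
print(tri(g["scene"],g["top"]))
E
```

```text
scene (175, 215) [  2 184 172]
scene (170, 252) [ 13 128  42]
scene (168, 182) [  1 183 174]
scene (360, 225) [ 23 158 184]
scene (326, 228) [ 49  11 191]
top (340, 185) [  2 162 132]
top (350, 209) [ 19 128 129]
top (174, 168) [ 31 121 148]
top (204, 168) [101  19 151]
scene lid [[225, 227], [131, 249], [123, 183], [208, 167]] 5540.0
scene handle ((165.9615478515625, 178.8076934814453), (11.7669677734375, 50.990196228027344), 78.69007110595703) 191.5Traceback (most recent call last):
  File "<stdin>", line 12, in <module>
  File "h.py", line 22, in big
    c=max(cv2.findContours(m,cv2.RETR_EXTERNAL,cv2.CHAIN_APPROX_NONE)[0],key=cv2.contourArea); return c
ValueError: max() iterable argument is empty
```

```bash
python3 - <<'E'
from h import *
np.set_printoptions(precision=4,suppress=True)
f={n:cv2.imread(f"pics/{n}0.png")[:,:,::-1].copy() for n in C}
bx={"scene":(115,160,235,262),"top":(285,145,395,238)}
L={};H={}
for n in C:
    v=150 if n=="scene" else 95
    m=mask(f[n],(0,130,v),(7,255,255),bx[n])|mask(f[n],(174,130,v),(180,255,255),bx[n])
    m=cv2.morphologyEx(m,cv2.MORPH_CLOSE,np.ones((9,9)))
    L[n]=cv2.approxPolyN(cv2.convexHull(big(m)),4).reshape(-1,2).astype(float)
    print(n,L[n].tolist())
    m=mask(f[n],(10,80,70),(34,255,255),bx[n]); ys,xs=np.nonzero(m)
    # bar axis: per column the upper (scene) / mean (top) row
    cols=np.array([[x,(ys[xs==x].min()+1.5 if n=="scene" else ys[xs==x].mean())] for x in np.unique(xs)],float)
    print(cols.T.tolist())
    k=np.polyfit(cols[2:-2,0],cols[2:-2,1],1); H[n]=[np.array([x,np.polyval(k,x)]) for x in (cols[0,0],cols[-1,0])]; print(n,H[n])
for name,D in (("lid",L),("handle",H)):
    for pt in D["top"]:
        P=min((tri(ps,pt) for ps in D["scene"]),key=lambda r:r[1]); print(name,pt,P)
g={};b4={}
for n,b in (("scene",(338,200,378,246)),("top",(160,140,187,195))):
    m=mask(f[n],(18,80,90),(36,255,255),b); g[n]=cen(m); r=cv2.minAreaRect(big(m)); print(n,"gold",g[n],r,m.sum()/255)
    m=mask(f[n],(100,120,40),(130,255,255),(280,140,440,270) if n=="scene" else (110,130,240,255)); 
    b4[n]=cv2.approxPolyN(cv2.convexHull(big(m)),4).reshape(-1,2)
    if n=="top":
        print("corners@z.029",[plane(n,p,.029) for p in cv2.boxPoints(r)])
print("gold",tri(g["scene"],g["top"]))
for p in b4["top"]: print("crate",p,min((tri(q,p) for q in b4["scene"]),key=lambda r:r[1]),plane("top",p,.055))
E
```

```text
scene [[225.0, 227.0], [131.0, 249.0], [123.0, 183.0], [208.0, 166.0]]
[[140.0, 141.0, 142.0, 143.0, 144.0, 145.0, 146.0, 147.0, 148.0, 149.0, 150.0, 151.0, 152.0, 153.0, 154.0, 155.0, 156.0, 157.0, 158.0, 159.0, 160.0, 161.0, 162.0, 163.0, 164.0, 165.0, 166.0, 167.0, 168.0, 169.0, 170.0, 171.0, 172.0, 173.0, 174.0, 175.0, 176.0, 177.0, 178.0, 179.0, 180.0, 181.0, 182.0, 183.0, 184.0, 185.0, 186.0, 187.0, 188.0, 189.0, 190.0], [180.5, 180.5, 179.5, 179.5, 179.5, 178.5, 178.5, 178.5, 178.5, 178.5, 177.5, 177.5, 177.5, 177.5, 177.5, 176.5, 176.5, 176.5, 176.5, 176.5, 175.5, 175.5, 175.5, 175.5, 175.5, 174.5, 174.5, 174.5, 174.5, 174.5, 173.5, 173.5, 173.5, 173.5, 173.5, 172.5, 172.5, 172.5, 172.5, 172.5, 171.5, 171.5, 171.5, 171.5, 171.5, 170.5, 170.5, 170.5, 170.5, 170.5, 170.5]]
scene [array([140.   , 179.917]), array([190.    , 169.8915])]
top [[390.0, 214.0], [310.0, 232.0], [293.0, 167.0], [371.0, 150.0]]
[[327.0, 328.0, 329.0, 330.0, 331.0, 332.0, 333.0, 334.0, 335.0, 336.0, 337.0, 338.0, 339.0, 340.0, 341.0, 342.0, 343.0, 344.0, 345.0, 346.0, 347.0, 348.0, 349.0, 350.0, 351.0, 3
[... 1311 characters left out ...]
906, 13.845538139343262), 84.64417266845703) 580.0
corners@z.029 [array([0.6581, 0.2154, 0.029 ]), array([0.6608, 0.1802, 0.029 ]), array([0.5524, 0.17  , 0.029 ]), array([0.5497, 0.2048, 0.029 ])]
gold (array([0.6043, 0.1925, 0.0285]), np.float64(7.070304999613655e-05))
crate [227 243] (array([0.4144, 0.0547, 0.051 ]), np.float64(0.0070225733490839074)) [0.4151 0.0579 0.055 ]
crate [128 245] (array([0.4155, 0.3074, 0.0546]), np.float64(0.01538596563462278)) [0.4132 0.2997 0.055 ]
crate [126 146] (array([0.6727, 0.3341, 0.0131]), np.float64(0.028527681645259404)) [0.6576 0.307  0.055 ]
crate [224 140] (array([0.6774, 0.065 , 0.0092]), np.float64(0.0022276074763005484)) [0.6679 0.0628 0.055 ]
```

```bash
cat >> h.py <<'E'
YB=np.radians(11.5); U=np.array([np.cos(YB),np.sin(YB),0]); Zu=np.array([0,0,1.])
HG=np.array([.6185,-.204,.045])
def handle(p): return HG+U*(-.14*np.cos(p)+.043*np.sin(p))+Zu*(.14*np.sin(p)+.043*np.cos(p))
RB=[180,0,11.5-90]
def st(m=""):
    s=robot.sense(); print(m,round(s["time_s"],2),np.round(s["tool_pos"],4),np.round(s["contact_force"],1),"gap",round(s["finger_gap"],3),"gf",round(s["gripper_force"],1))
    return s
E
python3 - <<'E'
from h import *
print(handle(.19))
rel=np.array([0,0,-.017])
for P,o in [(handle(.19)+rel+[0,0,.09],RB),(handle(1.2)+rel,RB),(HG+U*.045+Zu*.115,RB),([.604,.1925,.01],[180,0,5.4]),(HG-U*.085+[0,0,.02],[180,0,11.5])]:
    print(P,robot.inverse_kinematics(P,o), robot.inverse_kinematics(P,[180,0,o[2]+180]) )
H0=np.array([.4931,-.2298,.1139])
robot.move_to(H0+rel+[0,0,.08],RB)
robot.gripper_to(.5,25)
st("above")
print(robot.line_to(H0+rel,RB,velocity=.1,f_stop=8)); st("at")
robot.gripper_to(0.0,25); st("gripped")
E
```

```text
[ 0.49173727 -0.22979017  0.11366643]
[ 0.49173727 -0.22979017  0.18666643] [  28.62156132   18.87326999   -6.99641898   91.69847854    2.40971049
   69.57552261 -147.34349902] [ 46.96609676  21.63031872 -31.66950374  90.97316054  11.82803868
  70.76345896  24.68746571]
[ 0.60806145 -0.20612375  0.17406686] [  20.58380933   30.76268508   -5.36550358   75.65993635    2.85619731
   73.70703111 -153.33217106] [ 38.17385711  34.77675065 -34.85288173  74.80704621  19.6010227
  76.32303556  15.09137417]
[ 0.66259661 -0.19502844  0.16      ] [  17.35113788   37.175291     -4.24833941   67.00138511    2.64518328
   75.91362305 -155.1803912 ] [ 33.26197201  41.2207541  -34.60998742  66.12336502  22.41658048
  78.96094508  12.81260398]
[0.604, 0.1925, 0.01] [   4.37594279   44.45708937  -37.63553786   86.24521921   29.74047049
   59.55563239 -125.19715612] [ 16.38738769  55.77642509 -62.90293709  85.7492301   51.34398292
  70.49401746  41.42401518]
[ 0.5352064  -0.22094627  0.065     ] [ 34.55835201  30.79038904 -19.41278367  93.94669432  11.66960367
  57.26336099 -67.15744545] [ 46.71903622  34.64626346 -37.64355812  93.44914623  23.61690604
  60.07682574 103.51789348]
above 2.77 [ 0.4931 -0.2299  0.1769] [0.2 0.1 0.2] gap 0.498 gf 0.0
False
at 3.72 [ 0.4937 -0.2301  0.0976] [-0.   0.4 -0.1] gap 0.499 gf 0.0
gripped 4.1 [ 0.4937 -0.23    0.0974] [ 0.2 -0.3 -0. ] gap 0.115 gf 24.7
```

```bash
python3 - <<'E'
from h import *
P0=robot.sense()["tool_pos"]; off=P0-handle(.19)
for p in np.linspace(.19,1.2,9)[1:]:
    robot.line_to(handle(p)+off*(1,1,1),RB,velocity=.12); s=st(f"{p:.2f}")
    if np.linalg.norm(s["contact_force"])>35: print("high"); break
for n in C: pass
cv2.imwrite("pics/s1.png",robot.grab_frame("scene")[:,:,::-1])
E
```

```text
0.32 4.41 [ 0.5027 -0.2282  0.1133] [-1.9  0.   1.4] gap 0.115 gf 24.8
0.44 4.71 [ 0.513  -0.2261  0.1274] [-4.9  0.7  2.8] gap 0.113 gf 25.1
0.57 5.01 [ 0.5254 -0.2236  0.1408] [-7.5  1.   6.9] gap 0.114 gf 25.2
0.70 5.31 [ 0.5397 -0.2208  0.1528] [-9.6  0.6 12.3] gap 0.119 gf 25.4
0.82 5.61 [ 0.5574 -0.2172  0.1629] [-6.7  0.5 12.7] gap 0.118 gf 25.6
0.95 5.91 [ 0.576  -0.2135  0.17  ] [-3.6  0.8  9.3] gap 0.119 gf 25.8
1.07 6.21 [ 0.594  -0.2098  0.1742] [-2.4  1.2  6.7] gap 0.117 gf 25.9
1.20 6.51 [ 0.6119 -0.2062  0.1759] [-0.3 -0.7  4.4] gap 0.117 gf 26.1
```

View pics/s1.png

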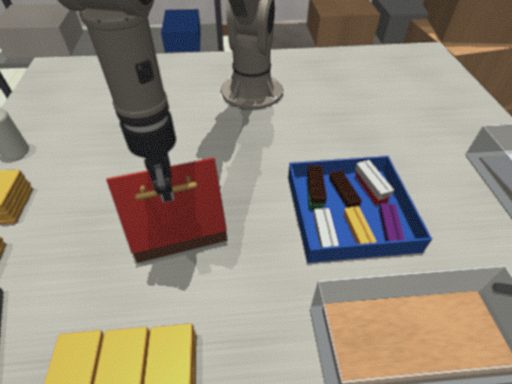

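The lid is up at about 1.2 rad, with the fingers on the handle near (165,190). Next I release it and push from the robot side.

```bash
python3 - <<'E'
from h import *
robot.gripper_to(.3); p=robot.sense()["tool_pos"]
robot.line_to(p+[0,0,.1],RB,velocity=.2); st("up")
a=HG-U*.125; 
robot.line_to([a[0],a[1],.29],RB,velocity=.25)
robot.gripper_to(0.0)
robot.line_to([a[0],a[1],.158],RB,velocity=.2); st("down")
b=HG+U*.0; 
print(robot.line_to([b[0],b[1],.158],RB,velocity=.08,f_stop=25)); st("push1")
b=HG+U*.05
print(robot.line_to([b[0],b[1],.158],RB,velocity=.04,f_stop=14)); s=st("push2")
print((s["tool_pos"]-HG)@U)
cv2.imwrite("pics/s2.png",robot.grab_frame("scene")[:,:,::-1])
E
```

```text
up 7.51 [ 0.6091 -0.2059  0.2727] [-1.2 -0.2 -0.7] gap 0.301 gf 0.0
down 9.3 [ 0.497  -0.2293  0.1591] [-0.3 -0.7 -0.3] gap -0.0 gf 0.0
False
push1 11.02 [ 0.6184 -0.2041  0.1582] [ 0.7  0.6 -0.8] gap -0.004 gf 0.0
True
push2 11.77 [ 0.6425 -0.1991  0.1579] [-2.8  0.3  5.3] gap 0.004 gf 0.0
0.024546977307922456
```

View pics/s2.png

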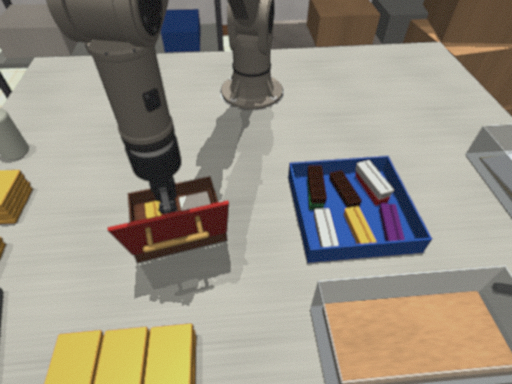

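The lid leans back past upright, and the push stopped at the offset I predicted for the hinge stop. I'll confirm with one more firm nudge, then back off and look at the compartments.

```bash
python3 - <<'E'
from h import *
b=HG+U*.04
print(robot.line_to([b[0],b[1],.158],RB,velocity=.03,f_stop=20)); s=st("push3"); print((s["tool_pos"]-HG)@U)
b=HG-U*.1
robot.line_to([b[0],b[1],.158],RB,velocity=.25)
robot.line_to([b[0],b[1],.3],RB,velocity=.3)
robot.gripper_to(.55)
robot.move_to([.56,.14,.3],[180,0,5.4-180]); st()
f={n:robot.grab_frame(n) for n in C}
for n in C: cv2.imwrite(f"pics/{n}3.png",f[n][:,:,::-1])
a=cv2.resize(f["scene"][150:270,90:250],(800,600),interpolation=cv2.INTER_CUBIC); cv2.imwrite("pics/a3.png",a[:,:,::-1])
E
```

```text
True
push3 12.18 [ 0.6417 -0.1992  0.1579] [-3.6  0.2  3.8] gap -0.001 gf 0.0
0.023649571247555873
 16.99 [0.5601 0.1396 0.2999] [-0.4 -0.3 -0.8] gap 0.547 gf 0.0
```

View pics/a3.png

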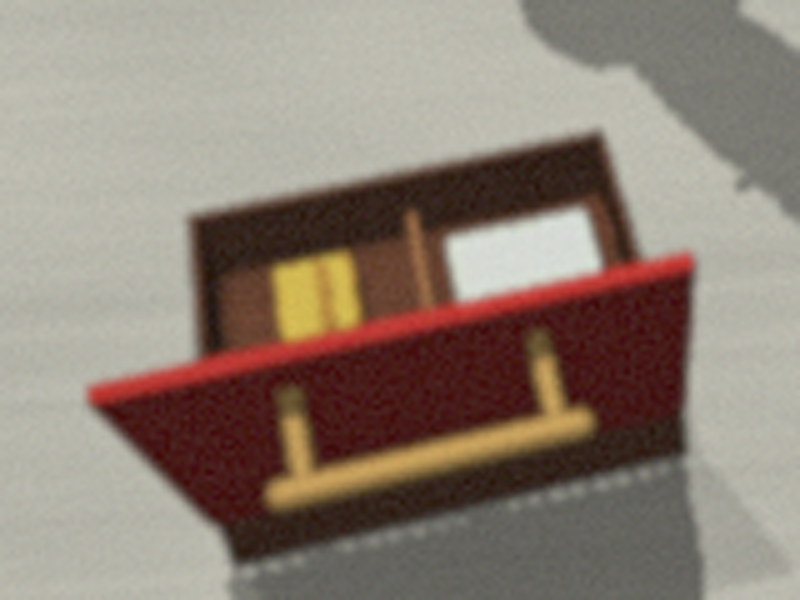

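View pics/top3.png

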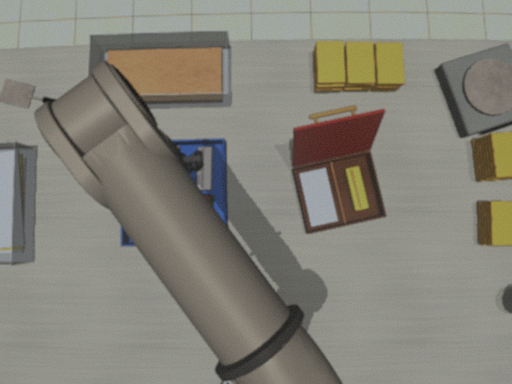

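The lid is fully back. The white card is in the left compartment, at about (319,196) in the top view, and the packed bar is at (357,188).

```bash
python3 - <<'E'
from h import *
np.set_printoptions(precision=4,suppress=True)
f={n:cv2.imread(f"pics/{n}3.png")[:,:,::-1].copy() for n in C}
V=np.array([-U[1],U[0],0])
for ph in (1.75,1.9):
  for s in (1,-1):
    P=HG+.17*(-np.cos(ph)*U+np.sin(ph)*Zu)+s*.1*V; print(ph,s,proj("scene",P),proj("top",P))
q={}
for n,b in (("top",(298,164,340,230)),("scene",(170,185,217,213))):
    m=mask(f[n],(0,0,120),(180,60,255),b); c=big(m); r=cv2.minAreaRect(c); q[n]=cv2.approxPolyN(cv2.convexHull(c),4).reshape(-1,2).astype(float)
    print(n,r,q[n].tolist())
    if n=="top":
        B=np.array([plane(n,p,.006) for p in cv2.boxPoints(r)]); print(B,"card centre",B.mean(0),"sides",np.linalg.norm(B[1]-B[0]),np.linalg.norm(B[2]-B[1]))
        e=[B[1]-B[0],B[2]-B[1]]; e=max(e,key=np.linalg.norm); print("yaw",np.degrees(np.arctan2(e[1],e[0])))
for p in q["top"]: print("tri",p,min((tri(s,p) for s in q["scene"]),key=lambda r:r[1]))
print("predicted",HG-U*.085+V*.0485)
E
```

```text
1.75 1 [224.1146 185.6986] [296.8163 141.772 ]
1.75 -1 [104.6641 211.4791] [389.2319 121.9657]
1.9 1 [227.6749 198.2817] [293.8616 131.1034]
1.9 -1 [106.1807 225.5229] [385.39   111.6104]
top ((318.0758056640625, 196.82864379882812), (55.165531158447266, 28.107439041137695), 77.00537872314453) [[338.0, 221.0], [311.0, 227.0], [299.0, 173.0], [325.0, 167.0]]
[[ 0.5888 -0.1237  0.006 ]
 [ 0.6041 -0.1948  0.006 ]
 [ 0.4654 -0.2224  0.006 ]
 [ 0.4506 -0.1519  0.006 ]] card centre [ 0.5272 -0.1732  0.006 ] sides 0.07276642955431296 0.14145290607533742
yaw -168.7421583695716
scene ((194.03414916992188, 199.99269104003906), (13.968605995178223, 30.800777435302734), 77.90524291992188) [[211.0, 204.0], [180.0, 210.0], [178.0, 196.0], [207.0, 190.0]]
tri [338. 221.] (array([ 0.4642, -0.2217,  0.009 ]), np.float64(0.0002190593545760786))
tri [311. 227.] (array([ 0.4503, -0.1514,  0.0088]), np.float64(0.0023782564102010953))
tri [299. 173.] (array([ 0.5767, -0.1238,  0.1022]), np.float64(0.017459770216355426))
tri [325. 167.] (array([ 0.59  , -0.1855,  0.1057]), np.float64(0.0191929561797566))
predicted [ 0.5255 -0.1734  0.045 ]
```

```bash
python3 - <<'E'
from h import *
G=np.array([.6048,.1925]); O=[180,0,5.4-180]
robot.move_to([*G,.12],O); st("above")
print(robot.line_to([*G,.008],O,velocity=.08,f_stop=6)); s=st("down")
robot.gripper_to(0.0,35); st("grip")
z=robot.sense()["tool_pos"][2]
robot.line_to([*G,.2],O,velocity=.12); st("up")
open("z.txt","w").write(str(z))
cv2.imwrite("pics/s4.png",robot.grab_frame("scene")[:,:,::-1])
E
```

```text
above 17.88 [0.6057 0.1928 0.1216] [0.2 0.  0.4] gap 0.549 gf 0.0
False
down 19.43 [0.6053 0.1928 0.0087] [ 0.8  0.2 -0.7] gap 0.55 gf 0.0
grip 19.68 [0.6053 0.1932 0.0089] [ 0.6 -0.1  2.8] gap 0.409 gf 36.8
up 21.43 [0.6044 0.1922 0.1991] [ 0.1  0.2 -2.4] gap 0.409 gf 36.3
```

View pics/s4.png

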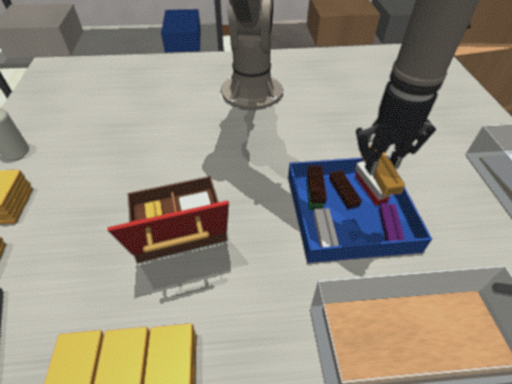

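The gold bar is held level at about (388,175), and the other bars are undisturbed. Next is the placing.

```bash
python3 - <<'E'
from h import *
z=float(open("z.txt").read()); K=np.array([.5270,-.1732]); O=[180,0,11.4-180]
p=robot.sense()["tool_pos"]
robot.line_to([p[0]-.04,p[1],.27],velocity=.2)
robot.move_to([*K,.27],O); st("above")
robot.line_to([*K,z+.03],O,velocity=.12); st("low")
hit=robot.line_to([*K,z-.001],O,velocity=.025,f_stop=4); s=st(f"touch {hit}"); print("expect z",z+.001)
robot.pause(.3); st()
for n in C: cv2.imwrite(f"pics/{n}5.png",robot.grab_frame(n)[:,:,::-1])
E
```

```text
above 23.41 [ 0.5274 -0.1711  0.2699] [-0.3 -0.1 -0.9] gap 0.412 gf 36.3
low 25.48 [ 0.5275 -0.1732  0.0396] [-0.3 -0.4 -1.6] gap 0.416 gf 36.3
touch True 26.6 [ 0.5268 -0.1732  0.0089] [-0.   0.   5.4] gap 0.409 gf 37.1
expect z 0.009943567172413334
 26.9 [ 0.5268 -0.1732  0.0089] [-0.7  0.6  5.4] gap 0.411 gf 37.2
```

View pics/scene5.png

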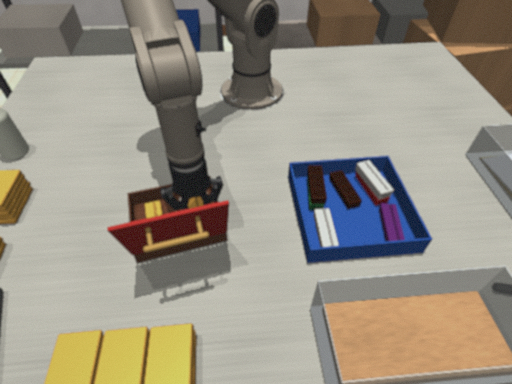

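The bar touched down at the expected height inside the compartment. I'll release it, retreat and check.

```bash
python3 - <<'E'
from h import *
O=[180,0,11.4-180]
robot.gripper_to(.53); p=robot.sense()["tool_pos"]
robot.line_to([p[0],p[1],.27],O,velocity=.12)
robot.move_to([.45,.15,.3],[180,0,0-180]); st()
f={n:robot.grab_frame(n) for n in C}
cv2.imwrite("pics/a6.png",np.hstack([cv2.resize(f["scene"][150:270,90:250],(400,300)),cv2.resize(f["top"][90:250,270:430],(400,300))])[:,:,::-1])
m=mask(f["top"],(18,80,90),(36,255,255),(298,160,342,235)); c=big(m); r=cv2.minAreaRect(c); B=np.array([plane("top",q,.030) for q in cv2.boxPoints(r)])
e=max([B[1]-B[0],B[2]-B[1]],key=np.linalg.norm); d=B.mean(0)[:2]-[.5272,-.1732]
print(r,B.mean(0),"off along/across",d@U[:2],d@[-U[1],U[0]],np.degrees(np.arctan2(e[1],e[0])))
E
```

```text
30.85 [0.4507 0.1488 0.2998] [-0.2 -0.4 -1.1] gap 0.534 gf 0.0
((318.91619873046875, 196.1334228515625), (42.78235626220703, 14.093667030334473), 77.125) [ 0.52716132 -0.17154906  0.03      ] off along/across 0.0002912378187363407 0.0016255105862913524 -168.8004462697412
```

View pics/a6.png

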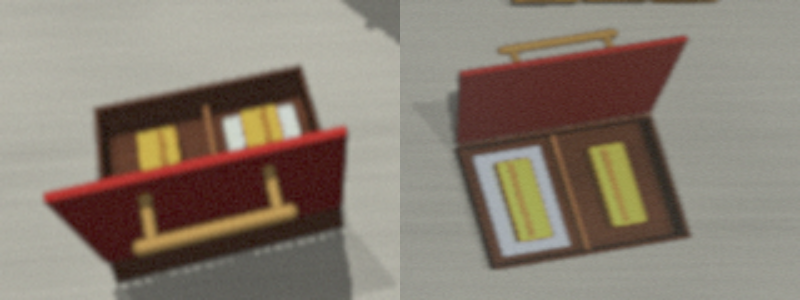

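The bar lies flat and centred on the card, within 2 mm and aligned. The lid is still open, and the packed bar hasn't moved.

```bash
python3 -c "
from station import robot
print(robot.close_job())"
```

```text
the job is handed in; nothing more can be done
None
```

The job is handed in at about 31 s of the 69 s allowed: the lid is open at its stop, and the gold bar lies released on the white card, about 2 mm off centre and aligned with it, with the other bars undisturbed in the pictures; the hand-in call did not return a verdict.

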